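Set up a three-point bending test of a wood strip

ROBOT

A 6-joint arm with a two-finger parallel gripper is mounted at the origin on the work surface. World frame = base frame: x ahead of the robot, y to its left, z up, the work surface at z = 0. Lengths are in m, angles in rad, forces in N, time in s.
With the tool pointing down it reaches from about 0.325 to 0.85 m from the base axis. Payload 4.4 kg.
Tool frame: the origin (TCP) lies midway between the tips of the shut fingers; the grasp point (between the pads) lies 19 mm behind it (manip.grip_point_offset is the distance from the TCP to the grasp point, in m); z points along the fingers, y is the line along which they close (so a half turn about z gives the same grasp; the last joint's range is limited). The gripper opens to 94 mm and grips with 3 to 60 N. Pads are 16 mm wide; open, the fingers measure 119 mm over their backs; the gripper's body (75 mm by 177 mm) begins 78 mm behind the grasp point.
Start: joints at [-1.325, 0.207, 1.542, -0, 1.393, -0.15], TCP at [0.222, -0.53, 0.205] pointing down, gripper open.
Joint ranges: [-2.73, 2.73], [-0.86, 2.22], [0.23, 2.46], [-1.11, 4.25], [0.08, 2.63], [-2.82, 2.82]. Speed limits (rad/s): [2.79, 2.79, 3.14, 3.14, 3.14, 3.14].

INTERFACE

Orientations are given as [roll, pitch, yaw] about the fixed x, y, z axes, in that order (R = Rz(yaw) Ry(pitch) Rx(roll)).
In Python, from cell import manip gives the robot as it stands.
- The arm moves only by the tool send_rows, never from a script. Its argument "steps" is a list of rows, each an object of numbers: "dx", "dy", "dz": the shift along the tool's x, y, z scaled (see below); "roll": the turn about the tool's z scaled (see below). In form: [{"dx": .., "dy": .., "dz": .., "roll": ..}, ...]. A call has 1 to 12 rows; each row is the pose to reach, as a shift and turn from the pose commanded when the call began, along the tool's axes at that moment; what a row does not reach only later rows make up. The controller multiplies each number of a shift by 10 cm and each number of a turn by 90 degrees. A row lasts 1/10 s, in which the tool goes at most 50 mm and 8.59 degrees, less where a joint would pass 70% of its speed; a pose out of reach is approached as far as the arm can. A call with a number of a shift or a turn outside -1 to 1 is refused whole. A call with a gripper value outside its range is refused whole. "jaw" is the closure, from -1 (fully open) to 1 (shut), set as the call begins (left out, the last holds). The fingers move at their own pace and stop on an object; "force" is the grip in N (left out, the last holds). Time passes only in rows, so rows that repeat a pose let the fingers close. It gives the time, the measured TCP pose, the force, the opening and the grip force at its end, in the units of the state.
- manip.sense(): the state, without advancing time (a new reading comes with each control period).
- manip.grab_frame(name): name is "scene" or "top" or "wrist"; returns the picture (400x640x3 uint8, blue, green, red); there is no depth.
- manip.camera_params(name): a dict with "intrinsics" (3x3 intrinsics, pixels), "R" (3x3) and "t" (3): a world point X has camera coordinates R X + t; the wrist camera has in their place "T_tool_cam" (4x4, takes a point from camera to tool coordinates, whose origin is the TCP and whose axes are the flange's). Camera axes: x right, y down, z forward; pixel columns grow to the right and rows downward; lengths in m; the calibration is good to about 2 mm. A picture is of the moment at which its call begins: read the wrist's pose just before it. camera_params takes no time and is no camera call.
- manip.close_job(): hands the job in; it is judged then, once.
Trained networks look in the newest picture that a camera, given by its name, has taken for a name from the list of things; names that differ only in an ending like _2 or _b are one class to them, and where a whole thing is asked for, a point or a joint stands for the part that bears it (a point fixed in the world has none). Each returns a list of dicts, best first, with "score" (0 to 1); they miss things now and then, are a little off and sometimes report something else, mostly with a low value. They report only what shows in the picture. A call takes as long as a camera call.
- manip.boxes_of(camera, name): "box" ([centre column, centre row, width, height] in pixels, round what is visible of it).
- manip.mark_of(camera, name): "position" ([column, row] in pixels: a listed point, or the origin of a listed thing).
The state is a dict: "time_s": time; "q": joint angles; "joint_velocities": joint speeds; "tau": joint torques, N m; "tcp_pos": TCP position; "orientation": TCP orientation; "wrist_force": force on the tool from outside, world axes, zero at the start; "ft_torque": the same for the moment, N m; "width": finger opening in m; "gripper_force": force on a finger pad.
Only numpy, scipy, OpenCV 4.12 (cv2) and the standard library are available. Lean on these libraries where they do the work, as an engineer would, in place of code of your own. Each camera call takes 0.05 s, during which the arm holds its last target. There are 200 camera calls.

TASK

Set up the bending test over the gauge: stand the support with the round bar upright in the middle of the round plate and the support with the flat rib upright in the middle of the square plate, bar and rib both square to the line joining the plates; then lay the long wooden strip flat across both, its middle over the gauge tip and its length along that line; last, stand the steel weight upright on the middle of the strip, right above the gauge tip. Leave the short offcut of the same wood where it lies, and let nothing touch the delicate gauge.

Things in the scene. Friction and masses are not known exactly. Their poses are not given: they have to be found in the camera images.
- gauge: Fixed displacement gauge between the two plates: dark base 56 (x) x 50 (y) x 10 mm, upright barrel 24 mm across to 30 mm height, brass tip 8 mm across whose top is 40 mm above the table; a round dial (48 mm across, white face up, 23 mm high) on its -x side, centred 66 mm from the tip. Origin on the table straight below the tip. Its y axis is the line joining the two plates; z up.
- plate_round: Fixed round dark steel plate, 90 mm across, 6 mm thick, its centre 85 to 100 mm from the gauge on the gauge's y axis, on either side. Origin at the centre of its underside (on the table); yaw means nothing.
- plate_square: Fixed square dark steel plate 84 x 84 mm, 6 mm thick, its centre 85 to 100 mm from the gauge on the gauge's y axis, on the other side from the round plate. Sides parallel to the gauge's x and y. Origin at the centre of its underside (on the table).
- roller_support: Loose grey-painted metal block, 60 (x) x 40 (y) x 28 mm high, with a fixed round steel bar (16 mm across, 60 mm long) along its x axis on top; total height 42 mm, 0.28 kg. Origin at the centre of its underside, z up; a half turn changes nothing. Easily gripped across the 40 mm.
- rib_support: Loose dark hardwood block, 60 (x) x 40 (y) x 20 mm high, with a flat-topped rib 12 mm wide and 60 mm long along its x axis on top; total height 42 mm, 0.14 kg. Origin at the centre of its underside, z up; a half turn changes nothing. Easily gripped across the 40 mm.
- strip: Loose wooden strip to be tested, 270 (x) x 44 (y) x 14 mm thick, about 0.1 kg, lying flat on the table near the robot. Origin at the centre of its underside; x along its length, z up; a half turn changes nothing. It rests on the supports with its underside 48 mm above the table.
- weight: Loose steel weight standing upright: round body 46 mm across and 38 mm high, neck, and a knob 24 mm across from 50 to 60 mm height; about 0.55 kg. Origin at the centre of its underside, z up; yaw means nothing.
- offcut: Loose short piece of the same wood, 105 (x) x 44 (y) x 14 mm, too short for the test; to be left where it lies. Origin at the centre of its underside; x along its length.

How it is judged:
On the way, in this order (a step that is already met when the one before it is completed fails the run):
1. both supports stand on their own plates, let go (horizontal distance between roller_support and plate_round below 0.014 m and height (world z) of roller_support between 0.003 and 0.009 m and angle between each of roller_support, rib_support's own z axis and vertical below 0.08 rad and angle between the x axis of each of roller_support, rib_support and the x axis of gauge, either way round below 0.26 rad and horizontal distance between rib_support and plate_square below 0.014 m and height (world z) of rib_support between 0.003 and 0.009 m and linear speed of each of roller_support, rib_support below 0.02 m/s and contact force between the fingers and roller_support below 0.1 N and contact force between the fingers and rib_support below 0.1 N), for 0.2 s.
2. the strip lies across both supports over the gauge, let go (horizontal distance between roller_support and plate_round below 0.014 m and height (world z) of roller_support between 0.003 and 0.009 m and angle between each of roller_support, rib_support's own z axis and vertical below 0.08 rad and angle between the x axis of each of roller_support, rib_support and the x axis of gauge, either way round below 0.26 rad and horizontal distance between rib_support and plate_square below 0.014 m and height (world z) of rib_support between 0.003 and 0.009 m and x of strip in the frame of gauge between -0.014 and 0.014 m and y of strip in the frame of gauge between -0.018 and 0.018 m and height (world z) of strip between 0.044 and 0.052 m and angle between strip's own z axis and vertical below 0.06 rad and angle between the x axis of strip and the y axis of gauge, either way round below 0.2 rad and linear speed of each of roller_support, rib_support, strip below 0.02 m/s and contact force between the fingers and strip below 0.1 N), for 0.2 s.
3. the weight stands on the strip above the gauge (horizontal distance between roller_support and plate_round below 0.014 m and height (world z) of roller_support between 0.003 and 0.009 m and angle between each of roller_support, rib_support, weight's own z axis and vertical below 0.08 rad and angle between the x axis of each of roller_support, rib_support and the x axis of gauge, either way round below 0.26 rad and horizontal distance between rib_support and plate_square below 0.014 m and height (world z) of rib_support between 0.003 and 0.009 m and x of strip in the frame of gauge between -0.014 and 0.014 m and y of strip in the frame of gauge between -0.018 and 0.018 m and height (world z) of strip between 0.044 and 0.052 m and angle between strip's own z axis and vertical below 0.06 rad and angle between the x axis of strip and the y axis of gauge, either way round below 0.2 rad and horizontal distance between weight and gauge below 0.015 m and height (world z) of weight between 0.057 and 0.067 m), for 0.2 s.
At the end, for the whole second after the job is handed in: Bar support on round plate, rib support on square plate: upright, within 14 mm of centre and 15 degrees of the gauge x axis; strip flat on both, middle within 14 mm (across) and 18 mm (along) of the gauge tip, within 11 degrees; weight upright on it within 15 mm of the tip; all released, at rest (all of step 3 and linear speed of each of roller_support, rib_support, strip, weight below 0.02 m/s and contact force between the fingers and roller_support below 0.1 N and contact force between the fingers and rib_support below 0.1 N and contact force between the fingers and strip below 0.1 N and contact force between the fingers and weight below 0.1 N); the robot touches nothing.
It fails at once if the gauge is touched with more than 2 N (contact force between gauge and anything else above 2 N).
It fails at once if the short offcut is moved by more than 25 mm (distance of offcut from where it was at the start of the episode above 0.025 m).
It also fails if it takes over 102 s, if anything falls off the work surface, if the arm or the gripper's body presses on something with over 40 N, if the wrist force passes 120 N, or if a joint passes its speed limit or range.

## Working session

There is one attempt and no reset: what is moved stays moved. The work goes in short steps, Python scripts to look and compute and a tool call to move; the robot and the scene stay as the last step left them, time stands still between calls to the robot, and variables do not carry over. Pictures are saved under pics/ and viewed, at most 14 in all, crops included, and the job is handed in when it is done.

Besides the shell and the picture viewer there is one more tool, called after "Request:" in YAML: its name, and indented under it one key for each argument. send_rows: Moves the arm, as the interface text tells. Shifts and turns lie within -1 to 1; 1 stands for 10 cm of shift or 90 degrees of turn. Its arguments: {"type":"object","properties":{"steps":{"type":"array","items":{"type":"object","properties":{"dx":{"type":"number","minimum":-1,"maximum":1},"dy":{"type":"number","minimum":-1,"maximum":1},"dz":{"type":"number","minimum":-1,"maximum":1},"roll":{"type":"number","minimum":-1,"maximum":1}}}},"jaw":{"type":"number"},"force":{"type":"number"}},"required":["steps"]}

```bash
ls; mkdir -p pics
python3 - <<'E'
from cell import manip
import cv2
s=manip.sense(); print({k:s[k] for k in("time_s","tcp_pos","orientation","width")})
for c in("top","scene"):
    cv2.imwrite(f"pics/{c}0.png",manip.grab_frame(c))
    for n in "gauge plate_round plate_square roller_support rib_support strip weight offcut".split():
        print(c,n,[(round(d["score"],2),[round(v) for v in d["position"]]) for d in manip.mark_of(c,n)[:2]],[[round(v) for v in d["box"]] for d in manip.boxes_of(c,n)[:1]])
print(manip.camera_params("top"))
print(manip.camera_params("wrist"))
E
```

```text
pics
{'time_s': 0.0, 'tcp_pos': array([ 0.22202007, -0.52955837,  0.20431532]), 'orientation': array([-3.13940465e+00, -3.30769881e-04,  3.96808962e-01]), 'width': 0.09406597113651863}
top gauge [(0.92, [321, 171]), (0.16, [323, 248])] [[320, 184, 27, 47]]
top plate_round [(0.71, [285, 162])] [[288, 163, 38, 40]]
top plate_square [(0.78, [356, 183])] [[356, 183, 42, 40]]
top roller_support [(0.84, [449, 252])] [[451, 256, 30, 31]]
top rib_support [(0.78, [203, 253])] [[204, 254, 26, 27]]
top strip [(0.9, [322, 248])] [[324, 250, 112, 29]]
top weight [(0.82, [188, 181]), (0.61, [354, 184])] [[183, 178, 24, 19]]
top offcut [(0.83, [466, 187]), (0.67, [447, 255])] [[468, 187, 36, 47]]
scene gauge [(0.87, [346, 240])] [[346, 230, 33, 43]]
scene plate_round [(0.81, [382, 231])] [[383, 233, 28, 25]]
scene plate_square [(0.79, [315, 249])] [[315, 251, 39, 39]]
scene roller_support [(0.79, [198, 236]), (0.59, [446, 181])] [[197, 233, 25, 33]]
scene rib_support [(0.58, [197, 237]), (0.54, [387, 150])] [[388, 147, 27, 18]]
scene strip [(0.85, [305, 190]), (0.52, [315, 250])] [[306, 193, 92, 57
[... 308 characters left out ...]
-0.99942425, -0.02643189],
       [-0.99425508, -0.01837391, -0.10544774],
       [ 0.10490137,  0.02852321, -0.9940735 ]]), 't': array([0.01062126, 0.55887494, 0.89402265])}
{'intrinsics': array([[303.50084825,   0.        , 319.13556343],
       [  0.        , 303.50084825, 202.61329008],
       [  0.        ,   0.        ,   1.        ]]), 'T_tool_cam': array([[-2.08677814e-05, -9.57242626e-01, -2.89286285e-01,
         8.47274642e-02],
       [ 9.99999992e-01,  1.55147862e-05, -1.23473520e-04,
         1.20583342e-04],
       [ 1.22682331e-04, -2.89286286e-01,  9.57242618e-01,
        -1.78025882e-01],
       [ 0.00000000e+00,  0.00000000e+00,  0.00000000e+00,
         1.00000000e+00]])}
```

```bash
cat > h.py <<'E'
import numpy as np, cv2
from cell import manip
from scipy.spatial.transform import Rotation as Ro
def cam(name):
    p=manip.camera_params(name); K=np.array(p["intrinsics"])
    if "R" in p: return K,np.array(p["R"]),np.array(p["t"])
    s=manip.sense(); T=np.array(p["T_tool_cam"]); Rt=Ro.from_euler("xyz",s["orientation"]).as_matrix()
    Rw=Rt@T[:3,:3]; c=Rt@T[:3,3]+s["tcp_pos"]
    return K,Rw.T,-Rw.T@c
def w(px,z,C):
    K,R,t=C; o=-R.T@t; d=R.T@np.linalg.inv(K)@np.array([px[0],px[1],1.]); return o+d*(z-o[2])/d[2]
def p(X,C):
    K,R,t=C; q=K@(R@np.array(X)+t); return q[:2]/q[2]
def rect(C,mat,pos,size,yaw,z):
    c,s=np.cos(yaw),np.sin(yaw)
    return np.array([p([pos[0]+c*a-s*b,pos[1]+s*a+c*b,z],C) for a,b in np.array([[1,1],[1,-1],[-1,-1],[-1,1]])*np.array(size)/2])
E
python3 - <<'E'
from h import *
C=cam("top")
for n in "gauge plate_round plate_square roller_support rib_support strip weight offcut".split():
    print(n,w(manip.mark_of("top",n)[0]["position"],0,C).round(4))
im=cv2.imread("pics/top0.png")
cv2.imwrite("pics/top_crop.png",cv2.resize(im[130:300,160:500],(800,400),interpolation=cv2.INTER_CUBIC))
E
```

```text
gauge [ 0.6358  0.0062 -0.    ]
plate_round [0.6567 0.0992 0.    ]
plate_square [ 0.6057 -0.0802  0.    ]
roller_support [ 0.4389 -0.3093  0.    ]
rib_support [0.423  0.2961 0.    ]
strip [0.4416 0.0005 0.    ]
weight [0.6037 0.3456 0.    ]
offcut [ 0.6016 -0.3535  0.    ]
```

View pics/top_crop.png

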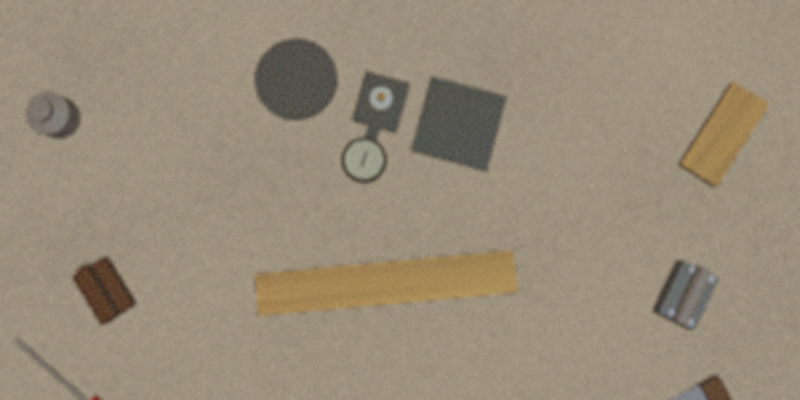

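The crop shows, in crop pixels: round plate (296,79), gauge tip (381,98) with the dial at (364,159), and square plate (458,124). The strip is at (386,283), rib support (104,290), roller support (686,295), weight (50,115) and offcut (724,134). The networks' marks agree with this, so next I segment for yaws.

Run:
```python
from h import *
C=cam("top"); im=cv2.imread("pics/top0.png")
bg=cv2.medianBlur(im,151).astype(float)
d=np.abs(cv2.GaussianBlur(im,(3,3),0).astype(float)-bg).max(2)
m=(d>28).astype(np.uint8)
n,l,st,ce=cv2.connectedComponentsWithStats(m)
for i in range(1,n):
    if st[i,4]<80: continue
    pts=np.argwhere(l==i)[:,::-1]
    out=[]
    for z in (0,.006,.014,.025):
        P=np.array([w(q,z,C)[:2] for q in pts],np.float32)
        (c,s,a)=cv2.minAreaRect(P); b=cv2.boxPoints((c,s,a)); e=b[1]-b[0],b[2]-b[1]; e=max(e,key=np.linalg.norm)
        out.append((z,np.round(c,4).tolist(),np.round(s,3).tolist(),round(float(np.arctan2(e[1],e[0])),3)))
    print(ce[i].round(),st[i,4],*out,sep="\n   ")
print(p([.222,-.53,.2],C))
```

```text
[75. 20.]
   3303
   (0, [1.0203, 0.6701], [0.145, 0.435], -1.567)
   (0.006, [1.0167, 0.6659], [0.144, 0.432], -1.567)
   (0.014, [1.012, 0.6602], [0.142, 0.429], -1.567)
   (0.025, [1.0055, 0.6523], [0.141, 0.424], -1.567)
[186.  16.]
   285
   (0, [1.047, 0.3738], [0.148, 0.015], 0.794)
   (0.006, [1.0433, 0.3714], [0.147, 0.015], 0.794)
   (0.014, [1.0383, 0.3682], [0.146, 0.015], 0.794)
   (0.025, [1.0315, 0.3638], [0.144, 0.015], 0.794)
[482.  35.]
   3691
   (0, [1.0228, -0.4676], [0.376, 0.147], 1.569)
   (0.006, [1.0192, -0.4647], [0.374, 0.146], 1.569)
   (0.014, [1.0145, -0.4608], [0.371, 0.145], 1.569)
   (0.025, [1.008, -0.4554], [0.366, 0.143], 1.569)
[591.  71.]
   6921
   (0, [0.9121, -0.6032], [0.404, 0.365], 1.56)
   (0.006, [0.9092, -0.5994], [0.402, 0.363], 1.56)
   (0.014, [0.9054, -0.5943], [0.398, 0.36], 1.56)
   (0.025, [0.9002, -0.5874], [0.394, 0.355], 1.56)
[ 1. 39.]
   133
   (0, [0.9672, 0.8687], [0.113, 0.011], 0.11)
   (0.006, [0.964, 0.8632], [0.113, 0.011], 0.11)
   (0.014, [0.9597, 0.8558], [0.112, 0.011], 0.11)
   (0.025, [0.9538, 0.8457], [0.11, 0.
[... 4308 characters left out ...]
   3076
   (0, [0.2038, -0.6207], [0.146, 0.177], -0.508)
   (0.006, [0.2055, -0.6168], [0.145, 0.175], -0.508)
   (0.014, [0.2076, -0.6116], [0.144, 0.174], -0.508)
   (0.025, [0.2106, -0.6044], [0.142, 0.172], -0.508)
[625. 381.]
   688
   (0, [0.1577, -0.6992], [0.092, 0.105], -0.067)
   (0.006, [0.1596, -0.6948], [0.091, 0.104], -0.067)
   (0.014, [0.1622, -0.689], [0.09, 0.103], -0.067)
   (0.025, [0.1657, -0.6809], [0.089, 0.102], -0.067)
[299. 391.]
   1418
   (0, [0.1109, 0.0345], [0.05, 0.25], -1.539)
   (0.006, [0.1131, 0.0343], [0.05, 0.248], -1.539)
   (0.014, [0.1161, 0.034], [0.049, 0.246], -1.539)
   (0.025, [0.1202, 0.0335], [0.049, 0.243], -1.539)
[606.38238789 376.74139352]
```

```bash
cat >> h.py <<'E'
def plan(x,y,z,yaw,frm=None):
    s=manip.sense(); Rt=Ro.from_euler("xyz",s["orientation"]).as_matrix()
    y0=np.arctan2(Rt[1,0],Rt[0,0]); p0=np.array(s["tcp_pos"])
    if frm is not None: p0=np.array(frm[:3]); y0=frm[3]
    Rt=np.array([[np.cos(y0),np.sin(y0),0],[np.sin(y0),-np.cos(y0),0],[0,0,-1]])
    d=Rt.T@(np.array([x,y,z])-p0)/.1; r=-((yaw-y0+np.pi/2)%np.pi-np.pi/2)
    n=max(1,int(np.ceil(np.abs(d).max()-.001)))
    print("t",round(float(s["time_s"]),2),"shift",d.round(3),"calls",n,"each",(d/n).round(3),"roll",round(r/(np.pi/2),3),"rows for turn",int(np.ceil(abs(np.degrees(r))/8.59)),"q6",round(float(s["q"][5]),2))
E
python3 - <<'E'
from h import *
plan(.434,-.308,.2,-.47)
E
```

```text
t 2.1 shift [ 2.812 -1.232  0.054] calls 3 each [ 0.937 -0.411  0.018] roll 0.552 rows for turn 6 q6 -0.15
```

Request:
send_rows:
  steps:
    - {"dx": 0.5, "dy": -0.2}
    - {"dx": 0.94, "dy": -0.41}
    - {"dx": 0.94, "dy": -0.41}

```text
invalid input at $.steps[0]: expected keys dx, dy, dz, roll
```

Request:
send_rows:
  steps:
    - {"dx": 0.5, "dy": -0.2}
    - {"dx": 0.94, "dy": -0.41}
    - {"dx": 0.94, "dy": -0.41}

```text
invalid input at $.steps[0]: expected keys dx, dy, dz, roll
```

Request:
send_rows:
  steps:
    - {"dx": 0.47, "dy": -0.2, "roll": 0.1}
    - {"dx": 0.94, "dy": -0.41, "roll": 0.2}
    - {"dx": 0.94, "dy": -0.41, "roll": 0.3}
    - {"dx": 0.94, "dy": -0.41, "roll": 0.4}
    - {"dx": 0.94, "dy": -0.41, "roll": 0.5}
    - {"dx": 0.94, "dy": -0.41, "roll": 0.55}
    - {"dx": 0.94, "dy": -0.41, "roll": 0.55}
    - {"dx": 0.94, "dy": -0.41, "roll": 0.55}

```text
invalid input at $.steps[0]: expected keys dx, dy, dz, roll
```

```bash
cat >> h.py <<'E'
def shot(fn,names,z,save=True):
    C=cam("wrist"); im=manip.grab_frame("wrist"); cv2.imwrite(fn,im)
    s=manip.sense(); print(s["tcp_pos"].round(4),s["orientation"].round(3))
    for n,zz in zip(names,z):
        for d in manip.mark_of("wrist",n)[:1]: print(n,round(d["score"],2),np.round(d["position"]),w(d["position"],zz,C).round(4))
    return C,im
E
python3 - <<'E'
from h import *
C,im=shot("pics/w1.png",["roller_support"],[0])
for yaw in(-.47,):
  r=rect(C,0,(.434,-.308),(.06,.04),yaw,.028); cv2.polylines(im,[r.astype(int)],True,(0,0,255),1)
cv2.imwrite("pics/w1o.png",im)
E
```

```text
[ 0.2222 -0.5303  0.2054] [3.142 0.    0.397]
```

View pics/w1o.png

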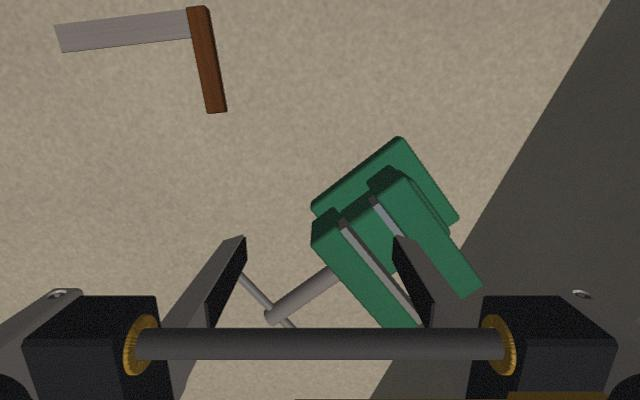

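The moves were refused because every row needs all four keys. The picture shows only clutter at the start pose: a green vice at (400,230) and a try square at (190,50).

Request:
send_rows:
  steps:
    - {"dx": 0.5, "dy": -0.2, "dz": 0, "roll": 0}
    - {"dx": 0.94, "dy": -0.41, "dz": 0, "roll": 0}
    - {"dx": 0.94, "dy": -0.41, "dz": 0, "roll": 0}

```text
time_s: 2.5
tcp_pos: [0.296, -0.4523, 0.2053]
orientation: [-3.14, -0.002, 0.402]
wrist_force: [-0.7, -0.2, 1.3]
width: 0.0942
gripper_force: 0.0
```

Request:
send_rows:
  steps:
    - {"dx": 0.5, "dy": -0.2, "dz": 0, "roll": 0}
    - {"dx": 0.94, "dy": -0.41, "dz": 0, "roll": 0}
    - {"dx": 0.94, "dy": -0.41, "dz": 0, "roll": 0}

```text
time_s: 2.8
tcp_pos: [0.3666, -0.3786, 0.2055]
orientation: [-3.141, -0.002, 0.403]
wrist_force: [-0.4, 0.2, 0.4]
width: 0.094
gripper_force: 0.0
```

Request:
send_rows:
  steps:
    - {"dx": 0.47, "dy": -0.2, "dz": 0, "roll": 0.1}
    - {"dx": 0.94, "dy": -0.41, "dz": 0, "roll": 0.2}
    - {"dx": 0.94, "dy": -0.41, "dz": 0, "roll": 0.3}
    - {"dx": 0.94, "dy": -0.41, "dz": 0, "roll": 0.4}
    - {"dx": 0.94, "dy": -0.41, "dz": 0, "roll": 0.5}
    - {"dx": 0.94, "dy": -0.41, "dz": 0, "roll": 0.55}
    - {"dx": 0.94, "dy": -0.41, "dz": 0, "roll": 0.55}
    - {"dx": 0.94, "dy": -0.41, "dz": 0, "roll": 0.55}

```text
time_s: 3.6
tcp_pos: [0.4344, -0.3087, 0.2054]
orientation: [3.141, 0.0, -0.465]
wrist_force: [0.4, 0.3, 1.5]
width: 0.0939
gripper_force: 0.0
```

Run:
```python
from h import *
C,im=shot("pics/w1.png",["roller_support"],[0])
for yaw in(-.47,):
  r=rect(C,0,(.434,-.308),(.06,.04),yaw,.028); cv2.polylines(im,[r.astype(int)],True,(0,0,255),1)
cv2.imwrite("pics/w1o.png",im)
```

```text
[ 0.4345 -0.3085  0.2054] [ 3.141 -0.    -0.465]
roller_support 0.66 [322. 182.] [ 0.4299 -0.3114  0.    ]
```

View pics/w1o.png

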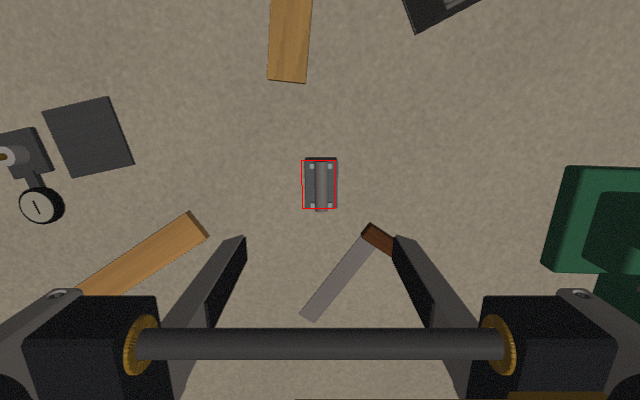

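The roller support sits upright in the image at columns 304–337, rows 158–211, and the predicted outline overlays it within 2 px. The try square at (370,235) is clear of the fingers, so I descend and grip.

Request:
send_rows:
  steps:
    - {"dx": 0, "dy": 0.01, "dz": 0.4, "roll": 0}
    - {"dx": 0, "dy": 0.01, "dz": 0.8, "roll": 0}
    - {"dx": 0, "dy": 0.01, "dz": 1, "roll": 0}
    - {"dx": 0, "dy": 0.01, "dz": 1, "roll": 0}
  jaw: -0.7
  force: 25

```text
time_s: 4.1
tcp_pos: [0.4317, -0.3066, 0.1017]
orientation: [-3.139, 0.008, -0.466]
wrist_force: [-0.3, -0.5, 1.0]
width: 0.0798
gripper_force: 0.0
```

Request:
send_rows:
  steps:
    - {"dx": 0, "dy": 0, "dz": 0.4, "roll": 0}
    - {"dx": 0, "dy": 0, "dz": 0.7, "roll": 0}
    - {"dx": 0, "dy": 0, "dz": 0.9, "roll": 0}
    - {"dx": 0, "dy": 0, "dz": 1, "roll": 0}
    - {"dx": 0, "dy": 0, "dz": 1, "roll": 0}
    - {"dx": 0, "dy": 0, "dz": 1, "roll": 0}

```text
time_s: 4.7
tcp_pos: [0.4354, -0.3099, 0.007]
orientation: [3.141, -0.003, -0.467]
wrist_force: [0.6, 0.2, 0.3]
width: 0.0801
gripper_force: 0.0
```

Request:
send_rows:
  steps:
    - {"dx": 0, "dy": 0, "dz": 0, "roll": 0}
    - {"dx": 0, "dy": 0, "dz": 0, "roll": 0}
    - {"dx": 0, "dy": 0, "dz": 0, "roll": 0}
    - {"dx": 0, "dy": 0, "dz": 0, "roll": 0}
    - {"dx": 0, "dy": 0, "dz": 0, "roll": 0}
    - {"dx": 0, "dy": 0, "dz": 0, "roll": 0}
    - {"dx": 0, "dy": 0, "dz": 0, "roll": 0}
    - {"dx": 0, "dy": 0, "dz": 0, "roll": 0}
  jaw: 1

```text
time_s: 5.5
tcp_pos: [0.4342, -0.3092, 0.0056]
orientation: [3.141, -0.0, -0.467]
wrist_force: [-1.0, -1.4, 2.4]
width: 0.0399
gripper_force: 25.0
```

Request:
send_rows:
  steps:
    - {"dx": 0, "dy": 0, "dz": -0.2, "roll": 0}
    - {"dx": 0, "dy": 0, "dz": -0.6, "roll": 0}
    - {"dx": 0, "dy": 0, "dz": -1, "roll": 0}
    - {"dx": 0, "dy": 0, "dz": -1, "roll": 0}

```text
time_s: 5.9
tcp_pos: [0.438, -0.3117, 0.1109]
orientation: [3.139, -0.011, -0.467]
wrist_force: [0.1, -0.2, -2.6]
width: 0.0398
gripper_force: 25.0
```

Run:
```python
from h import *
plan(.5,.02,.2,-.254)
```

```text
t 5.9 shift [-0.94  -3.241 -0.891] calls 4 each [-0.235 -0.81  -0.223] roll -0.136 rows for turn 2 q6 1.26
```

Run:
```python
from h import *
plan(.565,.026,.21,-.254)
```

```text
t 5.9 shift [-0.386 -3.587 -0.991] calls 4 each [-0.097 -0.897 -0.248] roll -0.136 rows for turn 2 q6 1.26
```

Request:
send_rows:
  steps:
    - {"dx": 0, "dy": -0.3, "dz": -0.5, "roll": 0}
    - {"dx": -0.1, "dy": -0.7, "dz": -1, "roll": 0}
    - {"dx": -0.1, "dy": -0.9, "dz": -1, "roll": 0}

```text
time_s: 6.2
tcp_pos: [0.4668, -0.2237, 0.2074]
orientation: [-3.141, -0.003, -0.469]
wrist_force: [0.8, 0.2, -3.1]
width: 0.0398
gripper_force: 25.0
```

Request:
send_rows:
  steps:
    - {"dx": 0, "dy": -0.5, "dz": 0, "roll": 0}
    - {"dx": -0.1, "dy": -0.9, "dz": 0, "roll": 0}

```text
time_s: 6.4
tcp_pos: [0.4984, -0.137, 0.2047]
orientation: [-3.14, 0.0, -0.467]
wrist_force: [0.9, 0.3, -2.8]
width: 0.0401
gripper_force: 25.0
```

Request:
send_rows:
  steps:
    - {"dx": 0, "dy": -0.5, "dz": 0, "roll": 0}
    - {"dx": -0.1, "dy": -0.9, "dz": 0, "roll": 0}

```text
time_s: 6.6
tcp_pos: [0.5291, -0.0515, 0.2033]
orientation: [-3.141, 0.003, -0.467]
wrist_force: [0.1, -0.7, -2.4]
width: 0.04
gripper_force: 25.0
```

Request:
send_rows:
  steps:
    - {"dx": 0, "dy": -0.5, "dz": 0, "roll": -0.07}
    - {"dx": -0.1, "dy": -0.9, "dz": 0, "roll": -0.14}
    - {"dx": -0.1, "dy": -0.9, "dz": 0, "roll": -0.14}
    - {"dx": -0.1, "dy": -0.9, "dz": 0, "roll": -0.14}
    - {"dx": -0.1, "dy": -0.9, "dz": 0, "roll": -0.14}
    - {"dx": -0.1, "dy": -0.9, "dz": 0, "roll": -0.14}

```text
time_s: 7.2
tcp_pos: [0.5601, 0.0294, 0.2047]
orientation: [3.141, 0.001, -0.249]
wrist_force: [-0.7, 0.2, -2.9]
width: 0.0397
gripper_force: 25.0
```

Run:
```python
from h import *
C,im=shot("pics/w2.png",["gauge","plate_round","plate_square","strip"],[0,0,0,0])
for n,z in (("strip",.014),("rib_support",0)): pass
g=-.254
cv2.polylines(im,[rect(C,0,(.6077,-.077),(.084,.084),g,.006).astype(int)],True,(0,0,255),1)
cv2.polylines(im,[np.array([p([.653+.045*np.cos(a),.0965+.045*np.sin(a),.006],C) for a in np.linspace(0,6.28,40)]).astype(int)],True,(0,0,255),1)
for q in([.632,.008,.04],): cv2.drawMarker(im,p(q,C).astype(int).tolist(),(0,255,0),0,9,1)
cv2.imwrite("pics/w2o.png",im)
```

```text
[0.5603 0.0294 0.205 ] [ 3.141e+00  1.000e-03 -2.500e-01]
gauge 0.65 [324. 117.] [0.6333 0.005  0.    ]
plate_round 0.69 [248. 120.] [0.6529 0.0949 0.    ]
strip 0.64 [361. 257.] [ 4.383e-01 -3.000e-04  0.000e+00]
```

View pics/w2o.png

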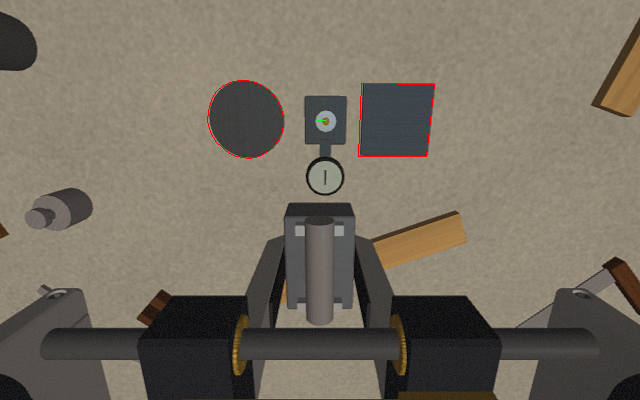

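The overlays of both plates fit within about 1 px. The gauge tip shows at (325,121), 3 px right of my marker. The roller support is held squarely at columns 285–355, and next I check its offset in the hand.

Run:
```python
from h import *
C=cam("wrist"); im=cv2.imread("pics/w2.png")
s=manip.sense(); t=s["tcp_pos"]; yaw=s["orientation"][2]
zb=t[2]-.0056
for z in(zb,zb+.028):
    cv2.polylines(im,[rect(C,0,t,(.06,.04),yaw,z).astype(int)],True,(0,0,255),1)
cv2.imwrite("pics/w2h.png",cv2.resize(im[190:340,240:400],None,fx=3,fy=3))
plan(.653,.0965,.2,-.254)
```

```text
t 7.45 shift [ 0.731 -0.873  0.056] calls 1 each [ 0.731 -0.873  0.056] roll 0.003 rows for turn 1 q6 1.72
```

View pics/w2h.png

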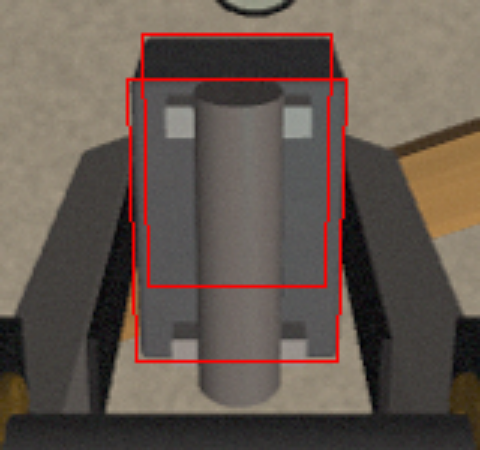

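The support is centred in the hand: far and near edges are each about 2 px inside the predicted outline. Now I place it on the round plate.

Request:
send_rows:
  steps:
    - {"dx": 0.3, "dy": -0.4, "dz": 0, "roll": 0}
    - {"dx": 0.6, "dy": -0.75, "dz": 0, "roll": 0}
    - {"dx": 0.73, "dy": -0.87, "dz": 0, "roll": 0}
    - {"dx": 0.73, "dy": -0.87, "dz": 0, "roll": 0}
    - {"dx": 0.73, "dy": -0.87, "dz": 0, "roll": 0}
    - {"dx": 0.73, "dy": -0.87, "dz": 0, "roll": 0}

```text
time_s: 8.05
tcp_pos: [0.6519, 0.0964, 0.2053]
orientation: [3.141, 0.001, -0.248]
wrist_force: [-0.5, -0.3, -2.2]
width: 0.0395
gripper_force: 25.0
```

Request:
send_rows:
  steps:
    - {"dx": 0, "dy": 0, "dz": 0.4, "roll": 0}
    - {"dx": 0, "dy": 0, "dz": 0.8, "roll": 0}
    - {"dx": 0, "dy": 0, "dz": 1, "roll": 0}
    - {"dx": 0, "dy": 0, "dz": 1, "roll": 0}
    - {"dx": 0, "dy": 0, "dz": 1, "roll": 0}
    - {"dx": 0, "dy": 0, "dz": 1, "roll": 0}

```text
time_s: 8.65
tcp_pos: [0.6546, 0.0968, 0.1083]
orientation: [-3.14, -0.005, -0.248]
wrist_force: [0.6, -0.1, -2.5]
width: 0.0395
gripper_force: 25.0
```

Run:
```python
from h import *
plan(.653,.0965,.0126,-.254)
```

```text
t 8.65 shift [-0.014  0.007  0.957] calls 1 each [-0.014  0.007  0.957] roll 0.004 rows for turn 1 q6 1.83
```

Request:
send_rows:
  steps:
    - {"dx": 0, "dy": 0, "dz": 0.3, "roll": 0}
    - {"dx": 0, "dy": 0, "dz": 0.55, "roll": 0}
    - {"dx": 0, "dy": 0, "dz": 0.75, "roll": 0}
    - {"dx": 0, "dy": 0, "dz": 0.87, "roll": 0}
    - {"dx": 0, "dy": 0, "dz": 0.9, "roll": 0}
    - {"dx": 0, "dy": 0, "dz": 0.92, "roll": 0}
    - {"dx": 0, "dy": 0, "dz": 0.93, "roll": 0}
    - {"dx": 0, "dy": 0, "dz": 0.93, "roll": 0}
    - {"dx": 0, "dy": 0, "dz": 0.93, "roll": 0}
    - {"dx": 0, "dy": 0, "dz": 0.93, "roll": 0}

```text
time_s: 9.65
tcp_pos: [0.6533, 0.0972, 0.0131]
orientation: [-3.141, -0.001, -0.247]
wrist_force: [-0.3, -0.7, -3.0]
width: 0.0398
gripper_force: 25.0
```

Request:
send_rows:
  steps:
    - {"dx": 0, "dy": 0, "dz": 0, "roll": 0}
    - {"dx": 0, "dy": 0, "dz": 0, "roll": 0}
    - {"dx": 0, "dy": 0, "dz": 0, "roll": 0}
    - {"dx": 0, "dy": 0, "dz": 0, "roll": 0}
    - {"dx": 0, "dy": 0, "dz": 0, "roll": 0}
  jaw: -0.25

```text
time_s: 10.15
tcp_pos: [0.6529, 0.0971, 0.0126]
orientation: [-3.142, -0.0, -0.247]
wrist_force: [0.1, -0.3, -0.4]
width: 0.0588
gripper_force: 0.0
```

Request:
send_rows:
  steps:
    - {"dx": 0, "dy": 0, "dz": -0.3, "roll": 0}
    - {"dx": 0, "dy": 0, "dz": -0.7, "roll": 0}
    - {"dx": 0, "dy": 0, "dz": -1, "roll": 0}
    - {"dx": 0, "dy": 0, "dz": -1, "roll": 0}

```text
time_s: 10.55
tcp_pos: [0.6573, 0.0973, 0.119]
orientation: [-3.138, -0.012, -0.247]
wrist_force: [0.2, -0.8, -0.0]
width: 0.0588
gripper_force: 0.0
```

Run:
```python
from h import *
plan(.4262,.291,.2,.594)
```

```text
t 10.55 shift [-2.715 -1.313 -0.81 ] calls 3 each [-0.905 -0.438 -0.27 ] roll -0.536 rows for turn 6 q6 1.83
```

Request:
send_rows:
  steps:
    - {"dx": -0.3, "dy": -0.1, "dz": -0.5, "roll": 0}
    - {"dx": -0.7, "dy": -0.3, "dz": -0.87, "roll": 0}
    - {"dx": -0.89, "dy": -0.44, "dz": -0.87, "roll": 0}

```text
time_s: 10.85
tcp_pos: [0.5782, 0.1619, 0.2023]
orientation: [-3.14, -0.004, -0.249]
wrist_force: [0.2, 0.7, 1.1]
width: 0.0588
gripper_force: 0.0
```

Request:
send_rows:
  steps:
    - {"dx": -0.45, "dy": -0.22, "dz": 0, "roll": 0}
    - {"dx": -0.89, "dy": -0.44, "dz": 0, "roll": 0}

```text
time_s: 11.05
tcp_pos: [0.5004, 0.2267, 0.1989]
orientation: [-3.141, 0.0, -0.248]
wrist_force: [0.6, 1.5, -0.1]
width: 0.0587
gripper_force: 0.0
```

Request:
send_rows:
  steps:
    - {"dx": -0.45, "dy": -0.22, "dz": 0, "roll": -0.1}
    - {"dx": -0.89, "dy": -0.44, "dz": 0, "roll": -0.2}
    - {"dx": -0.89, "dy": -0.44, "dz": 0, "roll": -0.3}
    - {"dx": -0.89, "dy": -0.44, "dz": 0, "roll": -0.4}
    - {"dx": -0.89, "dy": -0.44, "dz": 0, "roll": -0.5}
    - {"dx": -0.89, "dy": -0.44, "dz": 0, "roll": -0.536}
    - {"dx": -0.89, "dy": -0.44, "dz": 0, "roll": -0.536}
    - {"dx": -0.89, "dy": -0.44, "dz": 0, "roll": -0.536}
    - {"dx": -0.89, "dy": -0.44, "dz": 0, "roll": -0.536}
  jaw: -0.7

```text
time_s: 11.95
tcp_pos: [0.426, 0.2903, 0.1989]
orientation: [-3.141, 0.001, 0.593]
wrist_force: [-0.0, 0.2, -0.0]
width: 0.0797
gripper_force: 0.0
```

Run:
```python
from h import *
C,im=shot("pics/w3.png",["rib_support"],[0])
cv2.polylines(im,[rect(C,0,(.4262,.291),(.06,.04),.594,.02).astype(int)],True,(0,0,255),1)
cv2.imwrite("pics/w3o.png",im)
plan(.4262,.291,.2,.594)
```

```text
[0.4261 0.2903 0.1991] [-3.141e+00  1.000e-03  5.940e-01]
rib_support 0.66 [321. 185.] [0.4227 0.2855 0.    ]
t 12.05 shift [ 0.004 -0.005 -0.008] calls 1 each [ 0.004 -0.005 -0.008] roll -0.0 rows for turn 1 q6 1.41
```

View pics/w3o.png

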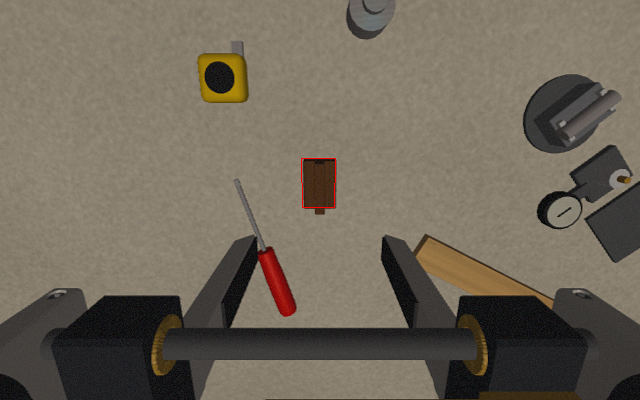

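The predicted outline fits the rib support at columns 302–336, rows 159–208. The screwdriver tip at (237,180) is clear of the fingers, so I grip.

Request:
send_rows:
  steps:
    - {"dx": 0, "dy": 0, "dz": 0.4, "roll": 0}
    - {"dx": 0, "dy": 0, "dz": 0.8, "roll": 0}
    - {"dx": 0, "dy": 0, "dz": 1, "roll": 0}
    - {"dx": 0, "dy": 0, "dz": 1, "roll": 0}
  jaw: -0.5
  force: 20

```text
time_s: 12.45
tcp_pos: [0.4231, 0.2889, 0.0958]
orientation: [-3.14, 0.008, 0.594]
wrist_force: [0.7, -0.8, 0.6]
width: 0.0703
gripper_force: 0.0
```

Request:
send_rows:
  steps:
    - {"dx": 0, "dy": 0, "dz": 0.4, "roll": 0}
    - {"dx": 0, "dy": 0, "dz": 0.7, "roll": 0}
    - {"dx": 0, "dy": 0, "dz": 0.87, "roll": 0}
    - {"dx": 0, "dy": 0, "dz": 0.95, "roll": 0}
    - {"dx": 0, "dy": 0, "dz": 0.95, "roll": 0}
    - {"dx": 0, "dy": 0, "dz": 0.95, "roll": 0}
    - {"dx": 0, "dy": 0, "dz": 0.95, "roll": 0}

```text
time_s: 13.15
tcp_pos: [0.4278, 0.2912, 0.0062]
orientation: [3.141, -0.003, 0.595]
wrist_force: [-0.2, -0.1, -0.0]
width: 0.0705
gripper_force: 0.0
```

Request:
send_rows:
  steps:
    - {"dx": 0, "dy": 0, "dz": 0, "roll": 0}
    - {"dx": 0, "dy": 0, "dz": 0, "roll": 0}
    - {"dx": 0, "dy": 0, "dz": 0, "roll": 0}
    - {"dx": 0, "dy": 0, "dz": 0, "roll": 0}
    - {"dx": 0, "dy": 0, "dz": 0, "roll": 0}
    - {"dx": 0, "dy": 0, "dz": 0, "roll": 0}
    - {"dx": 0, "dy": 0, "dz": 0, "roll": 0}
    - {"dx": 0, "dy": 0, "dz": 0, "roll": 0}
  jaw: 1

```text
time_s: 13.95
tcp_pos: [0.4262, 0.2905, 0.0046]
orientation: [3.142, -0.0, 0.595]
wrist_force: [-0.6, -0.3, 2.2]
width: 0.0398
gripper_force: 20.0
```

Request:
send_rows:
  steps:
    - {"dx": 0, "dy": 0, "dz": -0.2, "roll": 0}
    - {"dx": 0, "dy": 0, "dz": -0.6, "roll": 0}
    - {"dx": 0, "dy": 0, "dz": -1, "roll": 0}
    - {"dx": 0, "dy": 0, "dz": -1, "roll": 0}
    - {"dx": 0, "dy": 0, "dz": -1, "roll": 0}

```text
time_s: 14.45
tcp_pos: [0.4265, 0.2906, 0.1049]
orientation: [3.141, -0.001, 0.595]
wrist_force: [0.0, -0.3, -1.7]
width: 0.0399
gripper_force: 20.0
```

Run:
```python
from h import *
plan(.6077,-.077,.2,-.254)
```

```text
t 14.45 shift [-0.559  4.06  -0.951] calls 5 each [-0.112  0.812 -0.19 ] roll 0.54 rows for turn 6 q6 1.41
```

Request:
send_rows:
  steps:
    - {"dx": 0, "dy": 0.2, "dz": -0.5, "roll": 0}
    - {"dx": -0.11, "dy": 0.6, "dz": -0.95, "roll": 0}
    - {"dx": -0.11, "dy": 0.81, "dz": -0.95, "roll": 0}

```text
time_s: 14.75
tcp_pos: [0.4635, 0.2169, 0.2012]
orientation: [3.141, -0.003, 0.596]
wrist_force: [1.3, -0.1, -1.2]
width: 0.04
gripper_force: 20.0
```

Request:
send_rows:
  steps:
    - {"dx": -0.05, "dy": 0.4, "dz": 0, "roll": 0}
    - {"dx": -0.11, "dy": 0.81, "dz": 0, "roll": 0}

```text
time_s: 14.95
tcp_pos: [0.4979, 0.1428, 0.1973]
orientation: [-3.14, 0.003, 0.596]
wrist_force: [0.3, 0.4, -0.7]
width: 0.0397
gripper_force: 20.0
```

Request:
send_rows:
  steps:
    - {"dx": -0.05, "dy": 0.4, "dz": 0, "roll": 0}
    - {"dx": -0.11, "dy": 0.81, "dz": 0, "roll": 0}

```text
time_s: 15.15
tcp_pos: [0.5336, 0.0693, 0.1962]
orientation: [-3.138, 0.004, 0.595]
wrist_force: [0.7, 0.1, -0.3]
width: 0.0394
gripper_force: 20.0
```

Request:
send_rows:
  steps:
    - {"dx": -0.05, "dy": 0.4, "dz": 0, "roll": 0}
    - {"dx": -0.11, "dy": 0.81, "dz": 0, "roll": 0}

```text
time_s: 15.35
tcp_pos: [0.5699, -0.0038, 0.1959]
orientation: [-3.137, 0.004, 0.595]
wrist_force: [0.6, 0.5, -1.9]
width: 0.0402
gripper_force: 20.0
```

Request:
send_rows:
  steps:
    - {"dx": -0.05, "dy": 0.4, "dz": 0, "roll": 0.1}
    - {"dx": -0.11, "dy": 0.81, "dz": 0, "roll": 0.2}
    - {"dx": -0.11, "dy": 0.81, "dz": 0, "roll": 0.3}
    - {"dx": -0.11, "dy": 0.81, "dz": 0, "roll": 0.4}
    - {"dx": -0.11, "dy": 0.81, "dz": 0, "roll": 0.5}
    - {"dx": -0.11, "dy": 0.81, "dz": 0, "roll": 0.54}
    - {"dx": -0.11, "dy": 0.81, "dz": 0, "roll": 0.54}
    - {"dx": -0.11, "dy": 0.81, "dz": 0, "roll": 0.54}
    - {"dx": -0.11, "dy": 0.81, "dz": 0, "roll": 0.54}

```text
time_s: 16.25
tcp_pos: [0.6069, -0.0756, 0.198]
orientation: [-3.142, 0.002, -0.252]
wrist_force: [-0.3, 0.4, -1.2]
width: 0.0401
gripper_force: 20.0
```

Run:
```python
from h import *
plan(.6077,-.077,.0113,-.254)
```

```text
t 16.25 shift [0.011 0.012 1.867] calls 2 each [0.006 0.006 0.934] roll 0.001 rows for turn 1 q6 1.56
```

Request:
send_rows:
  steps:
    - {"dx": 0.01, "dy": 0.01, "dz": 0.4, "roll": 0}
    - {"dx": 0.01, "dy": 0.01, "dz": 0.8, "roll": 0}
    - {"dx": 0.01, "dy": 0.01, "dz": 1, "roll": 0}
    - {"dx": 0.01, "dy": 0.01, "dz": 1, "roll": 0}
    - {"dx": 0.01, "dy": 0.01, "dz": 1, "roll": 0}
    - {"dx": 0.01, "dy": 0.01, "dz": 1, "roll": 0}
    - {"dx": 0.01, "dy": 0.01, "dz": 1, "roll": 0}

```text
time_s: 16.95
tcp_pos: [0.61, -0.0774, 0.1018]
orientation: [3.142, -0.004, -0.253]
wrist_force: [0.0, -0.1, -1.0]
width: 0.0397
gripper_force: 20.0
```

Request:
send_rows:
  steps:
    - {"dx": 0, "dy": 0, "dz": 0.3, "roll": 0}
    - {"dx": 0, "dy": 0, "dz": 0.55, "roll": 0}
    - {"dx": 0, "dy": 0, "dz": 0.75, "roll": 0}
    - {"dx": 0, "dy": 0, "dz": 0.83, "roll": 0}
    - {"dx": 0, "dy": 0, "dz": 0.85, "roll": 0}
    - {"dx": 0, "dy": 0, "dz": 0.87, "roll": 0}
    - {"dx": 0, "dy": 0, "dz": 0.87, "roll": 0}
    - {"dx": 0, "dy": 0, "dz": 0.87, "roll": 0}
    - {"dx": 0, "dy": 0, "dz": 0.87, "roll": 0}
    - {"dx": 0, "dy": 0, "dz": 0.87, "roll": 0}

```text
time_s: 17.95
tcp_pos: [0.6086, -0.0771, 0.013]
orientation: [3.142, -0.001, -0.253]
wrist_force: [0.5, -0.6, -2.2]
width: 0.0398
gripper_force: 20.0
```

Run:
```python
from h import *
plan(.6077,-.077,.0106,-.254)
```

```text
t 17.95 shift [-0.01   0.001  0.024] calls 1 each [-0.01   0.001  0.024] roll 0.0 rows for turn 1 q6 1.56
```

Request:
send_rows:
  steps:
    - {"dx": 0, "dy": 0, "dz": 0.01, "roll": 0}
    - {"dx": 0, "dy": 0, "dz": 0.02, "roll": 0}
    - {"dx": 0, "dy": 0, "dz": 0.02, "roll": 0}

```text
time_s: 18.25
tcp_pos: [0.6084, -0.0771, 0.0106]
orientation: [3.142, -0.0, -0.253]
wrist_force: [0.3, 1.0, 0.6]
width: 0.04
gripper_force: 20.0
```

Request:
send_rows:
  steps:
    - {"dx": 0, "dy": 0, "dz": 0, "roll": 0}
    - {"dx": 0, "dy": 0, "dz": 0, "roll": 0}
    - {"dx": 0, "dy": 0, "dz": 0, "roll": 0}
    - {"dx": 0, "dy": 0, "dz": 0, "roll": 0}
    - {"dx": 0, "dy": 0, "dz": 0, "roll": 0}
  jaw: -0.25

```text
time_s: 18.75
tcp_pos: [0.6083, -0.077, 0.0104]
orientation: [-3.142, -0.0, -0.253]
wrist_force: [-0.1, -0.7, -0.7]
width: 0.0586
gripper_force: 0.0
```

Request:
send_rows:
  steps:
    - {"dx": 0, "dy": 0, "dz": -0.3, "roll": 0}
    - {"dx": 0, "dy": 0, "dz": -0.7, "roll": 0}
    - {"dx": 0, "dy": 0, "dz": -1, "roll": 0}
    - {"dx": 0, "dy": 0, "dz": -1, "roll": 0}

```text
time_s: 19.15
tcp_pos: [0.6126, -0.0781, 0.1165]
orientation: [3.141, -0.012, -0.253]
wrist_force: [0.2, -0.7, 0.0]
width: 0.0589
gripper_force: 0.0
```

Request:
send_rows:
  steps:
    - {"dx": -0.3, "dy": -0.1, "dz": -0.4, "roll": 0}
    - {"dx": -0.6, "dy": -0.5, "dz": -0.9, "roll": 0}
    - {"dx": -0.7, "dy": -0.85, "dz": -0.9, "roll": 0}
    - {"dx": -0.7, "dy": -0.85, "dz": -0.9, "roll": 0}
    - {"dx": -0.7, "dy": -0.85, "dz": -0.9, "roll": 0}
    - {"dx": -0.7, "dy": -0.85, "dz": -0.9, "roll": 0}
    - {"dx": -0.7, "dy": -0.85, "dz": -0.9, "roll": 0}

```text
time_s: 19.85
tcp_pos: [0.5612, 0.0216, 0.1987]
orientation: [3.141, 0.003, -0.255]
wrist_force: [0.1, -0.6, -0.3]
width: 0.0587
gripper_force: 0.0
```

Run:
```python
from h import *
C,im=shot("pics/w4.png",["gauge","roller_support","rib_support","strip"],[0,.006,.006,0])
g=-.254
for c,sz,z in(((.653,.0965),(.06,.04),.034),((.6077,-.077),(.06,.04),.026),((.6077,-.077),(.084,.084),.006)):
    cv2.polylines(im,[rect(C,0,c,sz,g,z).astype(int)],True,(0,0,255),1)
cv2.drawMarker(im,p([.631,.005,.04],C).astype(int).tolist(),(0,255,0),0,9,1)
cv2.polylines(im,[rect(C,0,(.4385,-.003),(.27,.044),-1.458,.014).astype(int)],True,(0,0,255),1)
cv2.imwrite("pics/w4o.png",im)
plan(.4385,-.003,.2,-1.458)
```

```text
[0.5613 0.0216 0.1989] [ 3.141e+00  3.000e-03 -2.550e-01]
gauge 0.65 [319. 121.] [0.6317 0.0035 0.    ]
roller_support 0.6 [241. 125.] [0.6511 0.0939 0.006 ]
rib_support 0.75 [391. 125.] [ 0.6053 -0.0779  0.006 ]
strip 0.77 [358. 260.] [ 0.4387 -0.0015  0.    ]
t 20.1 shift [-1.13e+00  5.53e-01 -1.00e-03] calls 2 each [-0.565  0.277 -0.   ] roll 0.766 rows for turn 9 q6 1.71
```

View pics/w4o.png

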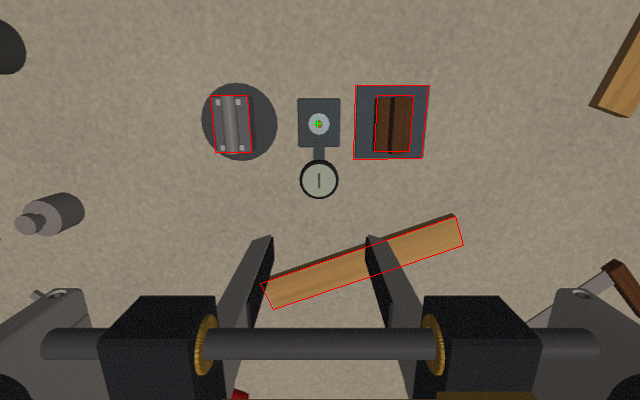

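The overlays of both supports, the square plate and the tip at (319,124) match within 1–2 px. The strip outline also matches, so I go to the strip.

Request:
send_rows:
  steps:
    - {"dx": -0.4, "dy": 0.2, "dz": 0, "roll": 0}
    - {"dx": -0.8, "dy": 0.4, "dz": 0, "roll": 0}
    - {"dx": -1, "dy": 0.55, "dz": 0, "roll": 0}

```text
time_s: 20.4
tcp_pos: [0.4483, -0.0055, 0.1996]
orientation: [3.141, 0.003, -0.253]
wrist_force: [-0.3, 0.7, -0.3]
width: 0.0586
gripper_force: 0.0
```

Request:
send_rows:
  steps:
    - {"dx": -0.1, "dy": 0, "dz": 0, "roll": -0.09}
    - {"dx": -0.13, "dy": 0, "dz": 0, "roll": -0.18}
    - {"dx": -0.13, "dy": 0, "dz": 0, "roll": -0.27}
    - {"dx": -0.13, "dy": 0, "dz": 0, "roll": -0.36}
    - {"dx": -0.13, "dy": 0, "dz": 0, "roll": -0.45}
    - {"dx": -0.13, "dy": 0, "dz": 0, "roll": -0.54}
    - {"dx": -0.13, "dy": 0, "dz": 0, "roll": -0.63}
    - {"dx": -0.13, "dy": 0, "dz": 0, "roll": -0.72}
    - {"dx": -0.13, "dy": 0, "dz": 0, "roll": -0.8}

```text
time_s: 21.3
tcp_pos: [0.4387, -0.0024, 0.2005]
orientation: [3.141, -0.0, 1.008]
wrist_force: [0.2, -0.1, 0.9]
width: 0.0588
gripper_force: 0.0
```

Request:
send_rows:
  steps:
    - {"dx": 0, "dy": 0, "dz": 0, "roll": -0.09}
    - {"dx": 0, "dy": 0, "dz": 0, "roll": -0.18}
    - {"dx": 0, "dy": 0, "dz": 0, "roll": -0.27}
    - {"dx": 0, "dy": 0, "dz": 0, "roll": -0.36}
    - {"dx": 0, "dy": 0, "dz": 0, "roll": -0.434}
    - {"dx": 0, "dy": 0, "dz": 0, "roll": -0.434}
    - {"dx": 0, "dy": 0, "dz": 0, "roll": -0.434}
    - {"dx": 0, "dy": 0, "dz": 0, "roll": -0.434}
  jaw: -0.6

```text
time_s: 22.1
tcp_pos: [0.4387, -0.0022, 0.2005]
orientation: [3.142, 0.0, 1.683]
wrist_force: [0.3, 0.6, -0.4]
width: 0.0755
gripper_force: 0.0
```

Run:
```python
from h import *
C,im=shot("pics/w5.png",["strip"],[0])
m=cv2.inRange(cv2.cvtColor(im,cv2.COLOR_BGR2HSV),(8,70,80),(28,255,255))
n,l,st,ce=cv2.connectedComponentsWithStats(m); i=1+np.argmax(st[1:,4])
P=np.array([w(q,.014,C)[:2] for q in np.argwhere(l==i)[:,::-1]],np.float32); print(cv2.minAreaRect(P),st[i])
cv2.polylines(im,[rect(C,0,(.4385,-.003),(.27,.044),-1.458,.014).astype(int)],True,(0,0,255),1)
cv2.imwrite("pics/w5o.png",im)
plan(.4385,-.003,.0015,1.683)
```

```text
[ 0.4387 -0.0022  0.2005] [3.141 0.    1.683]
strip 0.68 [317. 181.] [ 0.4366 -0.0036  0.    ]
((0.43874725699424744, -0.0033487528562545776), (0.04469776153564453, 0.2685563862323761), 6.360448360443115) [ 300   65   40  216 7851]
t 22.2 shift [-0.008 -0.003  1.99 ] calls 2 each [-0.004 -0.001  0.995] roll 0.0 rows for turn 1 q6 -0.32
```

View pics/w5o.png

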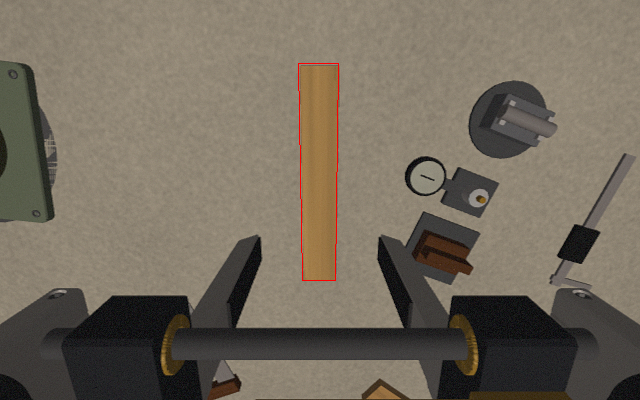

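The strip fills the predicted outline at columns 300–338, rows 65–280. The fit gives centre (0.4387, -0.0033) and yaw 1.682, so I grip it.

Request:
send_rows:
  steps:
    - {"dx": -0.01, "dy": 0, "dz": 0.4, "roll": 0}
    - {"dx": -0.01, "dy": 0, "dz": 0.8, "roll": 0}
    - {"dx": -0.01, "dy": 0, "dz": 1, "roll": 0}
    - {"dx": -0.01, "dy": 0, "dz": 1, "roll": 0}
  force: 35

```text
time_s: 22.6
tcp_pos: [0.4355, -0.0025, 0.0973]
orientation: [-3.134, -0.002, 1.684]
wrist_force: [-0.7, -0.7, 0.4]
width: 0.0753
gripper_force: 0.0
```

Request:
send_rows:
  steps:
    - {"dx": 0, "dy": 0, "dz": 0.4, "roll": 0}
    - {"dx": 0, "dy": 0, "dz": 0.7, "roll": 0}
    - {"dx": 0, "dy": 0, "dz": 0.87, "roll": 0}
    - {"dx": 0, "dy": 0, "dz": 0.95, "roll": 0}
    - {"dx": 0, "dy": 0, "dz": 0.98, "roll": 0}
    - {"dx": 0, "dy": 0, "dz": 0.98, "roll": 0}
    - {"dx": 0, "dy": 0, "dz": 0.98, "roll": 0}
    - {"dx": 0, "dy": 0, "dz": 0.98, "roll": 0}

```text
time_s: 23.4
tcp_pos: [0.4399, -0.0033, 0.0036]
orientation: [3.139, 0.001, 1.685]
wrist_force: [1.2, -0.7, 0.8]
width: 0.0755
gripper_force: 0.0
```

Request:
send_rows:
  steps:
    - {"dx": 0, "dy": 0, "dz": 0, "roll": 0}
    - {"dx": 0, "dy": 0, "dz": 0, "roll": 0}
    - {"dx": 0, "dy": 0, "dz": 0, "roll": 0}
    - {"dx": 0, "dy": 0, "dz": 0, "roll": 0}
    - {"dx": 0, "dy": 0, "dz": 0, "roll": 0}
    - {"dx": 0, "dy": 0, "dz": 0, "roll": 0}
    - {"dx": 0, "dy": 0, "dz": 0, "roll": 0}
    - {"dx": 0, "dy": 0, "dz": 0, "roll": 0}
  jaw: 1

```text
time_s: 24.2
tcp_pos: [0.4388, -0.0031, 0.0025]
orientation: [-3.142, -0.0, 1.685]
wrist_force: [-1.1, -0.4, 0.5]
width: 0.0435
gripper_force: 35.0
```

Request:
send_rows:
  steps:
    - {"dx": 0, "dy": 0, "dz": -0.1, "roll": 0}
    - {"dx": 0, "dy": 0, "dz": -0.3, "roll": 0}
    - {"dx": 0, "dy": 0, "dz": -0.6, "roll": 0}
    - {"dx": 0, "dy": 0, "dz": -0.9, "roll": 0}
    - {"dx": 0, "dy": 0, "dz": -1, "roll": 0}
    - {"dx": 0, "dy": 0, "dz": -1, "roll": 0}
    - {"dx": 0, "dy": 0, "dz": -1, "roll": 0}

```text
time_s: 24.9
tcp_pos: [0.4379, -0.0029, 0.1016]
orientation: [-3.14, -0.0, 1.685]
wrist_force: [0.4, -0.6, -1.3]
width: 0.0437
gripper_force: 35.0
```

Run:
```python
from h import *
plan(.631,.005,.13,1.317)
```

```text
t 24.9 shift [-0.141  1.928 -0.284] calls 2 each [-0.07   0.964 -0.142] roll 0.234 rows for turn 3 q6 -0.32
```

Request:
send_rows:
  steps:
    - {"dx": 0, "dy": 0.2, "dz": -0.15, "roll": 0}
    - {"dx": -0.05, "dy": 0.5, "dz": -0.3, "roll": 0}
    - {"dx": -0.07, "dy": 0.8, "dz": -0.3, "roll": 0}
    - {"dx": -0.07, "dy": 0.96, "dz": -0.3, "roll": 0}

```text
time_s: 25.3
tcp_pos: [0.5361, 0.0008, 0.1309]
orientation: [-3.14, -0.0, 1.685]
wrist_force: [-1.1, -0.3, -1.8]
width: 0.0434
gripper_force: 35.0
```

Request:
send_rows:
  steps:
    - {"dx": -0.03, "dy": 0.3, "dz": 0, "roll": 0.05}
    - {"dx": -0.06, "dy": 0.6, "dz": 0, "roll": 0.12}
    - {"dx": -0.07, "dy": 0.85, "dz": 0, "roll": 0.19}
    - {"dx": -0.07, "dy": 0.96, "dz": 0, "roll": 0.235}
    - {"dx": -0.07, "dy": 0.97, "dz": 0, "roll": 0.235}
    - {"dx": -0.07, "dy": 0.97, "dz": 0, "roll": 0.235}
    - {"dx": -0.07, "dy": 0.97, "dz": 0, "roll": 0.235}
    - {"dx": -0.07, "dy": 0.97, "dz": 0, "roll": 0.235}

```text
time_s: 26.1
tcp_pos: [0.6311, 0.005, 0.132]
orientation: [-3.14, 0.0, 1.316]
wrist_force: [-0.6, 0.0, -0.6]
width: 0.0435
gripper_force: 35.0
```

Run:
```python
from h import *
plan(.631,.005,.0507,1.317)
C=cam("wrist"); im=manip.grab_frame("wrist"); t=manip.sense()["tcp_pos"]
cv2.polylines(im,[rect(C,0,t,(.27,.044),manip.sense()["orientation"][2],t[2]-.0025+.014).astype(int)],True,(0,0,255),1)
sc=manip.grab_frame("scene")
cv2.imwrite("pics/w6.png",np.hstack([cv2.resize(im[:,200:440],(360,600)),cv2.resize(sc[140:340,240:480-93],(440,600))]))
```

```text
t 26.1 shift [-0.    -0.001  0.813] calls 1 each [-0.    -0.001  0.813] roll -0.0 rows for turn 1 q6 0.13
```

View pics/w6.png

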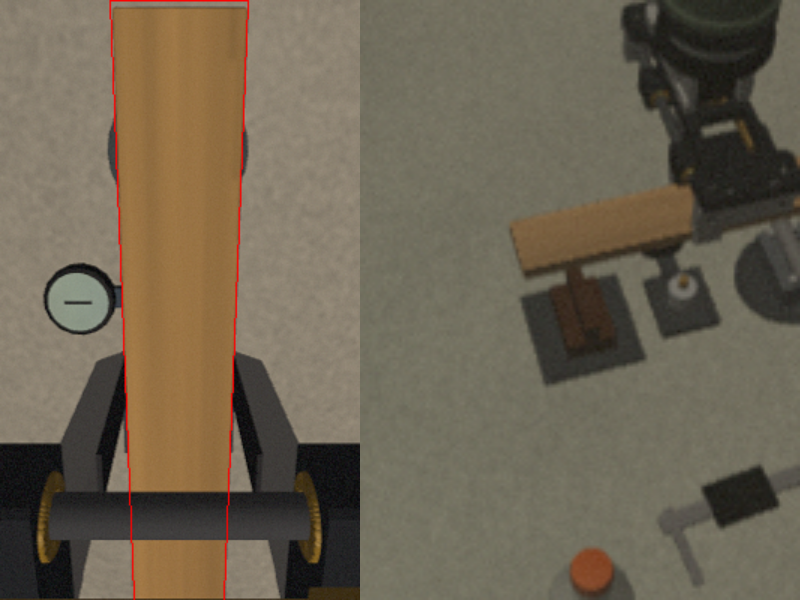

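The strip is held level along the gauge line, within about 5 px of the predicted far end, with the gauge and supports below it. Now I lower it.

Request:
send_rows:
  steps:
    - {"dx": 0, "dy": 0, "dz": 0.2, "roll": 0}
    - {"dx": 0, "dy": 0, "dz": 0.4, "roll": 0}
    - {"dx": 0, "dy": 0, "dz": 0.55, "roll": 0}
    - {"dx": 0, "dy": 0, "dz": 0.66, "roll": 0}
    - {"dx": 0, "dy": 0, "dz": 0.72, "roll": 0}
    - {"dx": 0, "dy": 0, "dz": 0.76, "roll": 0}
    - {"dx": 0, "dy": 0, "dz": 0.79, "roll": 0}
    - {"dx": 0, "dy": 0, "dz": 0.8, "roll": 0}
    - {"dx": 0, "dy": 0, "dz": 0.8, "roll": 0}
    - {"dx": 0, "dy": 0, "dz": 0.8, "roll": 0}
    - {"dx": 0, "dy": 0, "dz": 0.8, "roll": 0}

```text
time_s: 27.3
tcp_pos: [0.6324, 0.0049, 0.0529]
orientation: [3.141, -0.0, 1.316]
wrist_force: [0.4, 1.0, -0.9]
width: 0.0437
gripper_force: 35.0
```

Run:
```python
from h import *
plan(.631,.005,.0507,1.317); print(manip.sense()["wrist_force"])
```

```text
t 27.3 shift [-0.003 -0.014  0.022] calls 1 each [-0.003 -0.014  0.022] roll -0.001 rows for turn 1 q6 0.13
[ 0.38105353  1.02625917 -0.87767959]
```

Request:
send_rows:
  steps:
    - {"dx": 0, "dy": -0.01, "dz": 0.01, "roll": 0}
    - {"dx": 0, "dy": -0.01, "dz": 0.02, "roll": 0}
    - {"dx": 0, "dy": -0.01, "dz": 0.02, "roll": 0}
    - {"dx": 0, "dy": -0.01, "dz": 0.02, "roll": 0}

```text
time_s: 27.7
tcp_pos: [0.6311, 0.0053, 0.0505]
orientation: [-3.142, -0.0, 1.316]
wrist_force: [0.2, 0.9, -0.0]
width: 0.0438
gripper_force: 35.0
```

Request:
send_rows:
  steps:
    - {"dx": 0, "dy": 0, "dz": 0, "roll": 0}
    - {"dx": 0, "dy": 0, "dz": 0, "roll": 0}
    - {"dx": 0, "dy": 0, "dz": 0, "roll": 0}
    - {"dx": 0, "dy": 0, "dz": 0, "roll": 0}
    - {"dx": 0, "dy": 0, "dz": 0, "roll": 0}
    - {"dx": 0, "dy": 0, "dz": 0, "roll": 0}
  jaw: -0.3

```text
time_s: 28.3
tcp_pos: [0.6311, 0.0052, 0.0504]
orientation: [-3.142, -0.0, 1.316]
wrist_force: [0.4, -0.5, 0.5]
width: 0.0607
gripper_force: 0.0
```

Request:
send_rows:
  steps:
    - {"dx": 0, "dy": 0, "dz": -0.2, "roll": 0}
    - {"dx": 0, "dy": 0, "dz": -0.6, "roll": 0}
    - {"dx": 0, "dy": 0, "dz": -1, "roll": 0}
    - {"dx": 0, "dy": 0, "dz": -1, "roll": 0}
    - {"dx": 0, "dy": 0, "dz": -1, "roll": 0}

```text
time_s: 28.8
tcp_pos: [0.6321, 0.0051, 0.152]
orientation: [3.138, -0.0, 1.316]
wrist_force: [-0.1, -0.6, -0.5]
width: 0.0614
gripper_force: 0.0
```

Run:
```python
from h import *
C,im=shot("pics/w7.png",["strip","weight"],[.048,0])
def fit(C,im,z):
    m=cv2.inRange(cv2.cvtColor(im,cv2.COLOR_BGR2HSV),(8,70,80),(28,255,255))
    n,l,st,ce=cv2.connectedComponentsWithStats(m); i=1+np.argmax(st[1:,4])
    P=np.array([w(q,z,C)[:2] for q in np.argwhere(l==i)[:,::-1]],np.float32); print(cv2.minAreaRect(P),st[i])
fit(C,im,.062)
T=cam("top"); t=manip.grab_frame("top")
print([ (d["score"],w(d["position"],0,T).round(4)) for d in manip.mark_of("top","weight")[:2]])
plan(.604,.347,.2,1.0)
```

```text
[0.6307 0.0053 0.15  ] [-3.141  0.     1.316]
strip 0.57 [319. 204.] [0.632  0.0031 0.048 ]
((0.6311204433441162, 0.00562991201877594), (0.2667490243911743, 0.04429299384355545), 75.23833465576172) [  291    47    55   281 13612]
[(0.89, array([0.6067, 0.3534, 0.    ]))]
t 29.05 shift [ 3.241 -1.111 -0.518] calls 4 each [ 0.81  -0.278 -0.129] roll 0.201 rows for turn 3 q6 0.13
```

The strip is down with its centre at (0.6311, 0.0056). Next is the weight, keeping the same yaw.

Run:
```python
from h import *
plan(.606,.349,.2,1.317)
```

```text
t 29.05 shift [ 3.265 -1.097 -0.518] calls 4 each [ 0.816 -0.274 -0.129] roll -0.001 rows for turn 1 q6 0.13
```

Request:
send_rows:
  steps:
    - {"dx": 0.2, "dy": -0.07, "dz": -0.3, "roll": 0}
    - {"dx": 0.5, "dy": -0.17, "dz": -0.5, "roll": 0}
    - {"dx": 0.82, "dy": -0.27, "dz": -0.5, "roll": 0}

```text
time_s: 29.35
tcp_pos: [0.6276, 0.0917, 0.2032]
orientation: [3.137, -0.001, 1.314]
wrist_force: [0.9, -0.2, 0.6]
width: 0.0612
gripper_force: 0.0
```

Request:
send_rows:
  steps:
    - {"dx": 0.4, "dy": -0.14, "dz": 0, "roll": 0}
    - {"dx": 0.82, "dy": -0.27, "dz": 0, "roll": 0}

```text
time_s: 29.55
tcp_pos: [0.6196, 0.1784, 0.1994]
orientation: [-3.14, 0.001, 1.314]
wrist_force: [0.3, -0.2, -0.2]
width: 0.061
gripper_force: 0.0
```

Request:
send_rows:
  steps:
    - {"dx": 0.4, "dy": -0.14, "dz": 0, "roll": 0}
    - {"dx": 0.82, "dy": -0.27, "dz": 0, "roll": 0}

```text
time_s: 29.75
tcp_pos: [0.6138, 0.265, 0.1989]
orientation: [-3.14, 0.001, 1.315]
wrist_force: [0.7, 0.2, 0.0]
width: 0.061
gripper_force: 0.0
```

Request:
send_rows:
  steps:
    - {"dx": 0.4, "dy": -0.14, "dz": 0, "roll": 0}
    - {"dx": 0.81, "dy": -0.28, "dz": 0, "roll": 0}
    - {"dx": 0.81, "dy": -0.28, "dz": 0, "roll": 0}
    - {"dx": 0.81, "dy": -0.28, "dz": 0, "roll": 0}
    - {"dx": 0.81, "dy": -0.28, "dz": 0, "roll": 0}
    - {"dx": 0.81, "dy": -0.28, "dz": 0, "roll": 0}
  jaw: -0.7

```text
time_s: 30.35
tcp_pos: [0.6085, 0.3474, 0.2001]
orientation: [-3.141, 0.001, 1.314]
wrist_force: [-1.2, -0.2, 0.1]
width: 0.08
gripper_force: 0.0
```

Run:
```python
from h import *
C,im=shot("pics/w8.png",["weight"],[0])
c=(.606,.349)
for r,z in((.023,0),(.023,.038),(.012,.06)):
    cv2.polylines(im,[np.array([p([c[0]+r*np.cos(a),c[1]+r*np.sin(a),z],C) for a in np.linspace(0,6.28,40)]).round().astype(int)],True,(0,0,255),1)
cv2.imwrite("pics/w8o.png",cv2.resize(im[100:280,200:440],(800,600)))
```

```text
[0.6086 0.3474 0.2003] [-3.141  0.     1.313]
weight 0.92 [320. 179.] [0.61   0.3489 0.    ]
```

View pics/w8o.png

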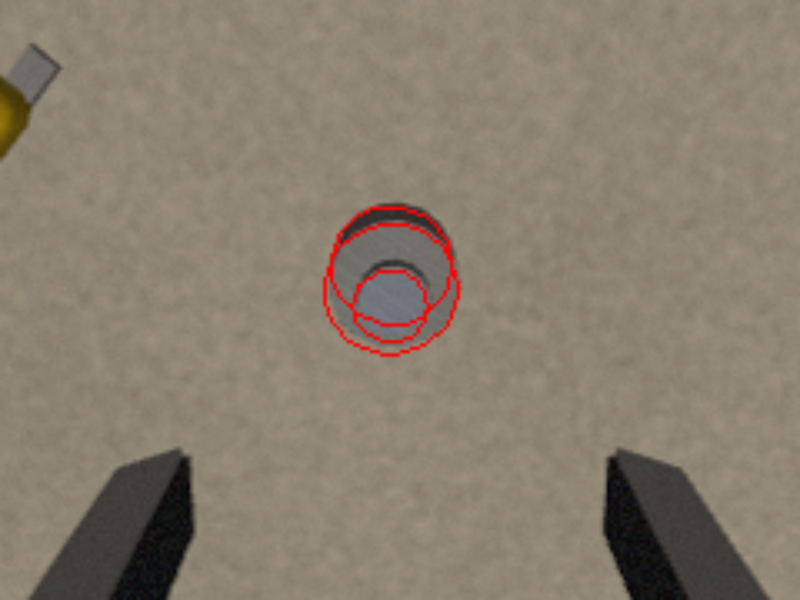

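The weight shows with its knob at (390,293) and body at columns 330–457 of the crop. It is about 3 mm farther along tool x than assumed, so I correct and grip.

Request:
send_rows:
  steps:
    - {"dx": 0.03, "dy": -0.02, "dz": 0.3, "roll": 0}
    - {"dx": 0.03, "dy": -0.02, "dz": 0.7, "roll": 0}
    - {"dx": 0.03, "dy": -0.02, "dz": 0.9, "roll": 0}
    - {"dx": 0.03, "dy": -0.02, "dz": 0.9, "roll": 0}
  force: 40

```text
time_s: 30.85
tcp_pos: [0.6041, 0.3502, 0.1056]
orientation: [-3.134, 0.006, 1.314]
wrist_force: [0.4, -0.6, -0.3]
width: 0.0797
gripper_force: 0.0
```

Request:
send_rows:
  steps:
    - {"dx": 0, "dy": 0, "dz": 0.3, "roll": 0}
    - {"dx": 0, "dy": 0, "dz": 0.6, "roll": 0}
    - {"dx": 0, "dy": 0, "dz": 0.85, "roll": 0}
    - {"dx": 0, "dy": 0, "dz": 0.97, "roll": 0}
    - {"dx": 0, "dy": 0, "dz": 1, "roll": 0}
    - {"dx": 0, "dy": 0, "dz": 1, "roll": 0}
    - {"dx": 0, "dy": 0, "dz": 1, "roll": 0}

```text
time_s: 31.55
tcp_pos: [0.6087, 0.3532, 0.0128]
orientation: [3.139, -0.002, 1.316]
wrist_force: [-0.4, -0.0, 0.9]
width: 0.08
gripper_force: 0.0
```

Request:
send_rows:
  steps:
    - {"dx": 0, "dy": 0, "dz": 0, "roll": 0}
    - {"dx": 0, "dy": 0, "dz": 0, "roll": 0}
    - {"dx": 0, "dy": 0, "dz": 0, "roll": 0}
    - {"dx": 0, "dy": 0, "dz": 0, "roll": 0}
    - {"dx": 0, "dy": 0, "dz": 0, "roll": 0}
    - {"dx": 0, "dy": 0, "dz": 0, "roll": 0}
    - {"dx": 0, "dy": 0, "dz": 0, "roll": 0}
    - {"dx": 0, "dy": 0, "dz": 0, "roll": 0}
  jaw: 1

```text
time_s: 32.35
tcp_pos: [0.6076, 0.3525, 0.0107]
orientation: [3.141, -0.0, 1.316]
wrist_force: [2.0, -0.2, 0.9]
width: 0.0455
gripper_force: 40.0
```

Request:
send_rows:
  steps:
    - {"dx": 0, "dy": 0, "dz": -0.1, "roll": 0}
    - {"dx": 0, "dy": 0, "dz": -0.3, "roll": 0}
    - {"dx": 0, "dy": 0, "dz": -0.6, "roll": 0}
    - {"dx": 0, "dy": 0, "dz": -0.9, "roll": 0}
    - {"dx": 0, "dy": 0, "dz": -1, "roll": 0}
    - {"dx": 0, "dy": 0, "dz": -1, "roll": 0}
    - {"dx": 0, "dy": 0, "dz": -1, "roll": 0}

```text
time_s: 33.05
tcp_pos: [0.6053, 0.352, 0.1083]
orientation: [-3.138, 0.002, 1.316]
wrist_force: [-0.4, -0.4, -6.6]
width: 0.0453
gripper_force: 40.0
```

Run:
```python
from h import *
plan(.631,.005,.17,1.317)
C=cam("wrist"); im=manip.grab_frame("wrist"); t=manip.sense()["tcp_pos"]
for r,z in((.023,-.0105),(.012,.0495)):
    cv2.polylines(im,[np.array([p([t[0]+r*np.cos(a),t[1]+r*np.sin(a),t[2]+z],C) for a in np.linspace(0,6.28,40)]).round().astype(int)],True,(0,0,255),1)
cv2.imwrite("pics/w9.png",cv2.resize(im[150:350,200:440],(720,600)))
```

```text
t 33.05 shift [-3.293  1.124 -0.617] calls 4 each [-0.823  0.281 -0.154] roll -0.001 rows for turn 1 q6 0.66
```

View pics/w9.png

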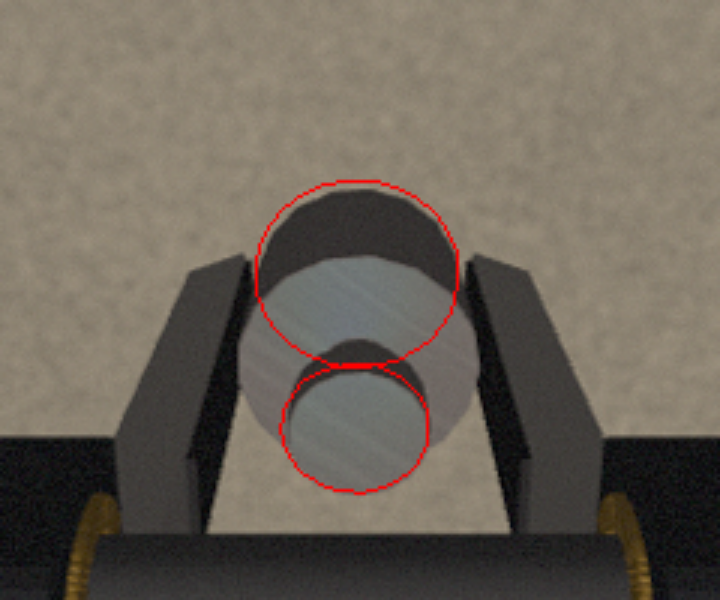

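The weight is held upright and centred within about 1 mm: knob at (360,430), base at (357,275) in the crop. I carry it over the strip.

Request:
send_rows:
  steps:
    - {"dx": -0.1, "dy": 0.04, "dz": -0.3, "roll": 0}
    - {"dx": -0.45, "dy": 0.15, "dz": -0.6, "roll": 0}
    - {"dx": -0.82, "dy": 0.28, "dz": -0.6, "roll": 0}

```text
time_s: 33.4
tcp_pos: [0.6154, 0.2671, 0.1737]
orientation: [3.136, -0.004, 1.318]
wrist_force: [1.7, 0.3, -3.8]
width: 0.0454
gripper_force: 40.0
```

Request:
send_rows:
  steps:
    - {"dx": -0.41, "dy": 0.14, "dz": 0, "roll": 0}
    - {"dx": -0.82, "dy": 0.28, "dz": 0, "roll": 0}

```text
time_s: 33.6
tcp_pos: [0.6182, 0.1782, 0.1681]
orientation: [-3.138, 0.002, 1.317]
wrist_force: [0.3, 0.4, -5.7]
width: 0.0448
gripper_force: 40.0
```

Request:
send_rows:
  steps:
    - {"dx": -0.41, "dy": 0.14, "dz": 0, "roll": 0}
    - {"dx": -0.82, "dy": 0.28, "dz": 0, "roll": 0}

```text
time_s: 33.8
tcp_pos: [0.6243, 0.0917, 0.1676]
orientation: [-3.137, 0.001, 1.316]
wrist_force: [1.5, -0.6, -5.5]
width: 0.0451
gripper_force: 40.0
```

Request:
send_rows:
  steps:
    - {"dx": -0.3, "dy": 0.1, "dz": 0, "roll": 0}
    - {"dx": -0.6, "dy": 0.2, "dz": 0, "roll": 0}
    - {"dx": -0.82, "dy": 0.27, "dz": 0, "roll": 0}
    - {"dx": -0.82, "dy": 0.27, "dz": 0, "roll": 0}
    - {"dx": -0.82, "dy": 0.27, "dz": 0, "roll": 0}
    - {"dx": -0.82, "dy": 0.27, "dz": 0, "roll": 0}
    - {"dx": -0.82, "dy": 0.27, "dz": 0, "roll": 0}
    - {"dx": -0.82, "dy": 0.27, "dz": 0, "roll": 0}

```text
time_s: 34.6
tcp_pos: [0.6315, 0.0083, 0.1702]
orientation: [-3.141, -0.0, 1.317]
wrist_force: [0.0, -0.3, -5.6]
width: 0.0456
gripper_force: 40.0
```

Run:
```python
from h import *
plan(.631,.005,.0735,1.317)
```

```text
t 34.6 shift [-0.033  0.004  0.967] calls 1 each [-0.033  0.004  0.967] roll 0.0 rows for turn 1 q6 0.13
```

Request:
send_rows:
  steps:
    - {"dx": -0.03, "dy": 0, "dz": 0.3, "roll": 0}
    - {"dx": -0.03, "dy": 0, "dz": 0.55, "roll": 0}
    - {"dx": -0.03, "dy": 0, "dz": 0.75, "roll": 0}
    - {"dx": -0.03, "dy": 0, "dz": 0.86, "roll": 0}
    - {"dx": -0.03, "dy": 0, "dz": 0.91, "roll": 0}
    - {"dx": -0.03, "dy": 0, "dz": 0.94, "roll": 0}
    - {"dx": -0.03, "dy": 0, "dz": 0.94, "roll": 0}
    - {"dx": -0.03, "dy": 0, "dz": 0.94, "roll": 0}
    - {"dx": -0.03, "dy": 0, "dz": 0.94, "roll": 0}
    - {"dx": -0.03, "dy": 0, "dz": 0.94, "roll": 0}
    - {"dx": -0.03, "dy": 0, "dz": 0.94, "roll": 0}

```text
time_s: 35.7
tcp_pos: [0.6311, 0.0042, 0.0769]
orientation: [3.141, -0.0, 1.316]
wrist_force: [0.1, 0.2, -5.8]
width: 0.0452
gripper_force: 40.0
```

Request:
send_rows:
  steps:
    - {"dx": 0, "dy": 0, "dz": 0.01, "roll": 0}
    - {"dx": 0, "dy": 0, "dz": 0.02, "roll": 0}
    - {"dx": 0, "dy": 0, "dz": 0.025, "roll": 0}
    - {"dx": 0, "dy": 0, "dz": 0.025, "roll": 0}
    - {"dx": 0, "dy": 0, "dz": 0.025, "roll": 0}
    - {"dx": 0, "dy": 0, "dz": 0.025, "roll": 0}

```text
time_s: 36.3
tcp_pos: [0.6309, 0.0043, 0.0739]
orientation: [-3.142, 0.0, 1.316]
wrist_force: [0.3, 0.3, -5.8]
width: 0.045
gripper_force: 40.0
```

Request:
send_rows:
  steps:
    - {"dx": 0, "dy": 0, "dz": 0.005, "roll": 0}
    - {"dx": 0, "dy": 0, "dz": 0.01, "roll": 0}
    - {"dx": 0, "dy": 0, "dz": 0.01, "roll": 0}
    - {"dx": 0, "dy": 0, "dz": 0.01, "roll": 0}
    - {"dx": 0, "dy": 0, "dz": 0.01, "roll": 0}

```text
time_s: 36.8
tcp_pos: [0.6309, 0.0043, 0.073]
orientation: [3.142, -0.0, 1.316]
wrist_force: [0.3, -0.5, -5.5]
width: 0.0452
gripper_force: 40.0
```

Request:
send_rows:
  steps:
    - {"dx": 0, "dy": 0, "dz": 0.005, "roll": 0}
    - {"dx": 0, "dy": 0, "dz": 0.005, "roll": 0}
    - {"dx": 0, "dy": 0, "dz": 0.005, "roll": 0}
    - {"dx": 0, "dy": 0, "dz": 0.005, "roll": 0}

```text
time_s: 37.2
tcp_pos: [0.631, 0.0042, 0.0726]
orientation: [3.141, -0.0, 1.316]
wrist_force: [-0.8, 0.6, -4.5]
width: 0.0452
gripper_force: 40.0
```

Request:
send_rows:
  steps:
    - {"dx": 0, "dy": 0, "dz": 0, "roll": 0}
    - {"dx": 0, "dy": 0, "dz": 0, "roll": 0}
    - {"dx": 0, "dy": 0, "dz": 0, "roll": 0}
    - {"dx": 0, "dy": 0, "dz": 0, "roll": 0}
    - {"dx": 0, "dy": 0, "dz": 0, "roll": 0}
    - {"dx": 0, "dy": 0, "dz": 0, "roll": 0}
  jaw: -0.4

```text
time_s: 37.8
tcp_pos: [0.631, 0.0042, 0.0726]
orientation: [3.141, -0.0, 1.316]
wrist_force: [-0.5, 0.2, 0.5]
width: 0.0657
gripper_force: 0.0
```

Request:
send_rows:
  steps:
    - {"dx": 0, "dy": 0, "dz": -0.2, "roll": 0}
    - {"dx": 0, "dy": 0, "dz": -0.6, "roll": 0}
    - {"dx": 0, "dy": 0, "dz": -1, "roll": 0}
    - {"dx": 0, "dy": 0, "dz": -1, "roll": 0}
    - {"dx": 0, "dy": 0, "dz": -1, "roll": 0}

```text
time_s: 38.3
tcp_pos: [0.6318, 0.0041, 0.174]
orientation: [3.138, -0.0, 1.316]
wrist_force: [-1.0, -0.2, 0.3]
width: 0.0655
gripper_force: 0.0
```

Run:
```python
from h import *
C,im=shot("pics/w10.png",["weight","strip"],[.062,.048])
sc=manip.grab_frame("scene")
cv2.imwrite("pics/fin.png",np.hstack([cv2.resize(im,(480,300)),cv2.resize(sc[150:290,260:408],(317,300))]))
```

```text
[0.6305 0.0043 0.172 ] [-3.141  0.     1.316]
weight 0.81 [322. 200.] [0.6343 0.0027 0.062 ]
```

View pics/fin.png

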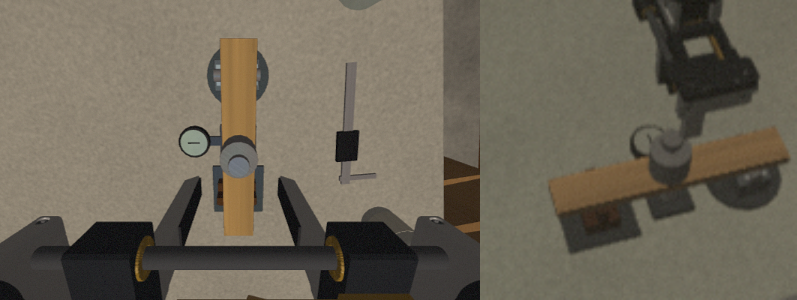

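The strip lies across both supports with the weight upright at its middle, over the gauge, and the gripper is clear above it. I hand in the job.

```bash
python3 -c "
from cell import manip; print(manip.close_job())"
```

```text
the job is handed in; nothing more can be done
None
```

I set up the bending test and handed it in at about 38 s; no verdict came back. In the last pictures both supports stood on their plates, the strip lay across them over the gauge, and the weight stood upright at its middle with the gripper clear.

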